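# Lean the soldered board on the inspection stand

### The job

Take the carrier that holds the soldered board out of the rack and stand it on the ledge of the tilting inspection stand, about in the middle, leaning on the backrest with the solder side facing out over the lip. The backrest is at whatever tilt the last person left it, so feel for it: with the foot on the ledge, bring the carrier's back to bear on the upper half of the backrest before you let go. The fresh joints must not be jolted, so it must not drop or fall back, nor be pressed hard on the stand; leave everything else where it is.

Things in the scene. Friction and masses are not known exactly. Their poses are not given: they have to be found in the camera images.
- carrier_center (a point): Centre (55 mm above the underside) of the carrier to move: upright dark frame 100 mm wide, 110 tall, 10 thick, 0.11 to 0.22 kg, the only one of three with a circuit board (yellow) in its window. Axes: z up along the frame, y along its width, x square to its faces: +x is the solder side (plain, small bright dots), -x the side with chips and parts (all below the frame's face).
- carrier_foot (a point): Centre of the same carrier's underside, 55 mm below its centre along its own z; same axes. The frame's solid top border, 26 mm tall and as wide as the frame, is the place to grip it, across the 10 mm thickness.
- rack: Fixed rack: aluminium plate 146 x 124 mm, black toothed combs at y = +-39 to 58 mm, 48 mm tall. Origin: centre of its underside. Three upright grooves at x = -45, 0, +45 mm, 12 mm wide, floor 8 mm above the bench, so a carrier must rise over 45 mm to clear. One carrier stands in each, solder side to +x; which is where changes.
- stand: Fixed aluminium inspection stand; origin: centre of its underside, z up, +x outwards (the way the solder side shall face). Base plate from x = -73 to 63 mm, 150 mm wide, 8 mm high. Hinge knobs at the sides, out to y = +-88 mm, up to 45 mm high. It carries a tilting backrest with a ledge for the carrier.
- stand_hinge (a point): On the stand, 30 mm to +x of its origin, 32 mm up, same axes: mid-point of the hinge line (along y), where the backrest's front face meets the top of its ledge. The backrest, 136 mm wide, 72 tall, 4 thick, leans back to -x by 0.2 to 0.6 rad from upright. Its tilt changes each time and is NOT reported: feel for it. The stiff hinge does not give under 40 N.
- ledge_end (a point): Point on the stand level with the hinge line, 68 mm to +y of stand_hinge: left end of the ledge. The ledge is square to the backrest and turns with it, so its front rises by the same angle. It is 16 mm from the backrest's face to the lip; the lip stands 6 mm above the ledge and is 3 mm thick. Ledge and lip run the full 136 mm.
- empty_tall: Empty carrier, the same frame 100 x 110 x 10 mm with an open window, in another groove of the rack; origin at its underside. To be left alone.
- empty_low: Empty lower carrier, 100 x 85 x 10 mm, open window, in the third groove; origin at its underside. To be left alone.
- solder_spool: Spool of solder wire standing on end, 64 mm diameter, 70 mm tall; origin at its underside. To be left alone.
- side_cutters: Side cutters lying flat, about 125 mm long, 14 mm high; origin under the joint. To be left alone.
- third_hand: Third hand: black foot 60 x 85 mm, column and cross bar 170 mm long with two clips, 78 mm tall; origin at its underside. To be left alone.
- multimeter: Hand multimeter lying on its back, 150 x 74 x 42 mm; origin at its underside. To be left alone.
- tip_cleaner: Round grey tin with brass wool, 74 mm diameter, 52 mm tall; origin at its underside. To be left alone.
- parts_tray: Small open divided tray, 110 x 75 x 22 mm; origin at its underside. To be left alone.
Things that resemble listed ones, but are neither listed nor needed, are in the scene too. What is shaped like the stand but brown or orange is not meant.

How it is judged:
By the outcome, as a careful person would: the job done as asked, in the order asked, and still so for the second after the job is handed in, with the robot touching nothing.
It also fails if it takes over 58 s, if anything falls off the work surface, if the arm or the gripper's body presses on something with over 40 N, if the wrist force passes 120 N, or if a joint passes its speed limit or range.

### The arm

A 6-joint arm with a two-finger parallel gripper is mounted at the origin on the work surface. World frame = base frame: x ahead of the robot, y to its left, z up, the work surface at z = 0. Lengths are in m, angles in rad, forces in N, time in s.
With the tool pointing down it reaches from about 0.4 to 0.925 m from the base axis. Payload 3.4 kg.
Tool frame: the origin (TCP) lies on the centre line of the jaws, within the pads' length; the fingertips stand 11 mm ahead of it and the grasp point (between the pads) lies 8 mm behind it (robot.tips_ahead is the distance from the TCP to the fingertips, in m); z points along the fingers, y is the line along which they close (so a half turn about z gives the same grasp; the last joint's range is limited). The gripper opens to 85 mm and grips with 20 to 120 N. Pads are 22 mm wide; open, the fingers measure 114 mm over their backs; the gripper's body (76 mm by 85 mm) begins 54 mm behind the grasp point. The pads swing forward as they close: fully open they stand 13 mm farther back than shut.
Start: joints at [1.093, 0.307, 1.506, -0, 1.328, -0.073], TCP at [0.226, 0.529, 0.242] pointing down, gripper open.
Joint ranges: [-3.12, 3.12], [-1.05, 2.28], [0.14, 2.33], [-1.42, 4.57], [0.1, 2.73], [-2.68, 2.68]. Speed limits (rad/s): [2.57, 2.57, 3.14, 3.14, 3.14, 3.14].

### API

Orientations are given as a 3x3 rotation matrix whose columns are the frame's x, y, z axes.
In Python, from rig import robot, optics, order gives the robot as it stands.
- The arm moves only by the shell command python3 -m creep 'ROWS'. ROWS is JSON, a list of rows, each an object of numbers: "x", "y", "z": the shift along the tool's x, y, z in cm; "rx", "ry", "rz": the turn, a rotation vector about the tool's x, y, z in rad; "grip": the closure, from 0 (fully open) to 1 (shut). A call has 1 to 10 rows; each row shifts and turns the commanded pose from where the row before left it, along the tool's axes as they then stand; what a row does not reach is not made up. A row lasts 1/8 s, in which the tool goes at most 62.5 mm and 10.7 degrees, less where a joint would pass 70% of its speed; a pose out of reach is approached as far as the arm can. A call with a gripper value outside its range is refused whole. The fingers move at their own pace and stop on an object; the grip force is fixed at half the most. Time passes only in rows, so rows that do not move let the fingers close. It gives the time, the measured TCP pose, the force, the opening and the grip force at its end, in the units of the state.
- robot.get_obs(): the state, without advancing time (a new reading comes with each control period).
- optics.grab_frame(name): name is "scene" or "top" or "wrist"; returns (picture, depth): 420x560x3 uint8, red, green, blue; 420x560 float32, m along the optical axis (not along the pixel's ray), 0 where there is no reading.
- optics.calibration(name): a dict with "intrinsics" (3x3 intrinsics, pixels), "k1" (the pictures are not rectified: a ray, as slopes to the right and down, at radius r is drawn at 1 + k1 r^2 times it, then the intrinsics apply), "world_from_camera" (4x4, takes a point from camera to world coordinates). Camera axes: x right, y down, z forward; pixel columns grow to the right and rows downward; lengths in m; the calibration is good to about 2 mm. A picture is of the moment at which its call begins: read the wrist's pose just before it. calibration takes no time and is no camera call; for the wrist camera it gives the pose at the moment of the call.
- order.hand_in(): hands the job in; it is judged then, once.
The state is a dict: "time": time; "qpos": joint angles; "qvel": joint speeds; "joint_efforts": joint torques, N m; "tool_pos": TCP position; "ee_rot": TCP orientation; "contact_force": force on the tool from outside, world axes, zero at the start; "ft_torque": the same for the moment, N m; "grip_width": finger opening in m; "finger_force": force on a finger pad.
Only numpy, scipy, OpenCV 4.12 (cv2) and the standard library are available. Lean on these libraries where they do the work, as an engineer would, in place of code of your own. Each camera call takes 0.05 s, during which the arm holds its last target. There are 200 camera calls.

## Working session

There is one attempt and no reset: what is moved stays moved. The work goes in short steps, Python scripts to look and compute and a shell command to move; the robot and the scene stay as the last step left them, time stands still between calls to the robot, and variables do not carry over. Pictures are saved under pics/ and viewed, at most 13 in all, crops included, and the job is handed in when it is done.

```bash
mkdir -p pics; ls; cat > h.py <<'E'
import numpy as np, cv2
from rig import robot, optics, order
def snap(n,f):
    c=optics.calibration(n); p,d=optics.grab_frame(n)
    cv2.imwrite(f'pics/{f}.png',p[:,:,::-1]); np.savez(f'pics/{f}.npz',p=p,d=d,K=c['intrinsics'],k1=c['k1'],T=c['world_from_camera'])
def load(f):
    return np.load(f'pics/{f}.npz')
def rays(z,uv):
    K=z['K'];k=float(z['k1']);D=np.array([k,0,0,0,0.])
    # model: drawn at (1+k1 r^2) times -> opencv k1
    n=cv2.undistortPoints(np.array(uv,float).reshape(-1,1,2),K,D).reshape(-1,2)
    d=np.c_[n,np.ones(len(n))]
    return z['T'][:3,3], d@z['T'][:3,:3].T
def plane(z,uv,h):
    o,d=rays(z,uv); return o+d*((h-o[2])/d[:,2])[:,None]
def cloud(z):
    h,w=z['d'].shape; v,u=np.mgrid[:h,:w]
    o,d=rays(z,np.c_[u.ravel(),v.ravel()]); return (o+d*z['d'].ravel()[:,None]).reshape(h,w,3)
E
python3 - <<'E'
from h import *
snap('scene','s0'); snap('top','t0'); o=robot.get_obs(); print(o['time'],o['ee_rot'],o['contact_force'])
print(robot.tips_ahead)
E
```

```text
pics
0.1 [[-9.19186223e-01  3.93822251e-01 -8.49709744e-04]
 [ 3.93823143e-01  9.19184785e-01 -1.63212976e-03]
 [ 1.38271253e-04 -1.83486655e-03 -9.99998307e-01]] [-0.09282889  0.0393318  -0.42562239]
0.011
```

View pics/t0.png

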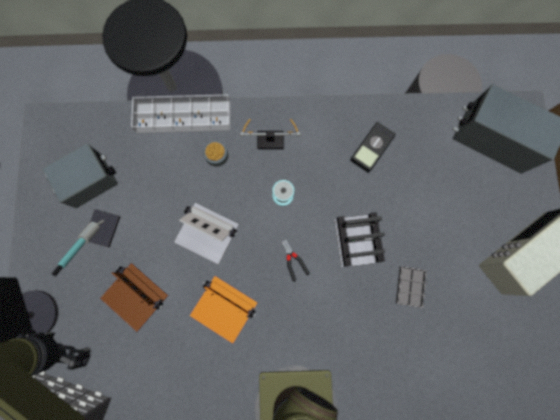

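View pics/s0.png

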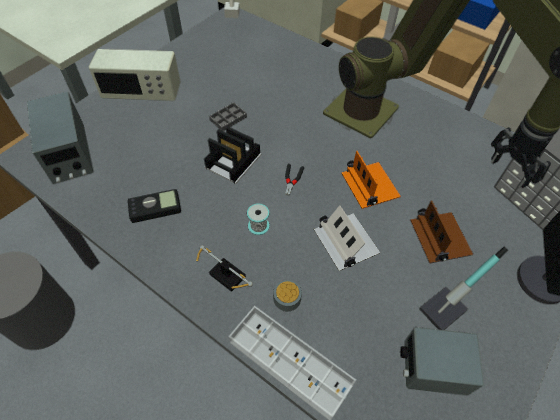

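The top view shows the white stand at about (207,233), with brown (135,297) and orange (225,308) lookalikes. The rack is at (360,240). In the scene view the stand is at (347,237), the rack at (232,153), and a board seems to sit in the middle groove.

```bash
python3 - <<'E'
from h import *
s=load('s0')['p'][:,:,::-1];t=load('t0')['p'][:,:,::-1]
def c(i,x,y,w,h): return cv2.resize(i[y:y+h,x:x+w],(400,300),interpolation=cv2.INTER_CUBIC)
a=np.vstack([np.hstack([c(s,192,116,80,60+6),c(s,305,195,88,66+12)]),np.hstack([c(t,320,200,88,66+10),c(t,165,195,88,66+10)])])
cv2.imwrite('pics/c0.png',a)
for n in('t0','s0'):
    z=load(n);P=cloud(z);np.set_printoptions(precision=3,suppress=True)
    print(n,z['T'][:3,3])
    pts={'t0':[(338,216),(344,266),(384,262),(378,212),(180,236),(210,262),(238,228),(197,206)],'s0':[(232,153),(340,220),(350,240)]}[n]
    for u,v in pts: print((u,v),P[v,u])
E
```

```text
t0 [0.353 0.05  1.192]
(338, 216) [ 0.548 -0.15   0.   ]
(344, 266) [ 0.394 -0.155  0.025]
(384, 262) [ 0.404 -0.282 -0.002]
(378, 212) [ 0.556 -0.274  0.002]
(180, 236) [0.499 0.332 0.006]
(210, 262) [0.419 0.242 0.   ]
(238, 228) [0.519 0.157 0.001]
(197, 206) [0.589 0.281 0.01 ]
s0 [1.159 0.488 1.1  ]
(232, 153) [ 0.519 -0.158  0.11 ]
(340, 220) [0.502 0.221 0.075]
(350, 240) [0.537 0.276 0.068]
```

View pics/c0.png

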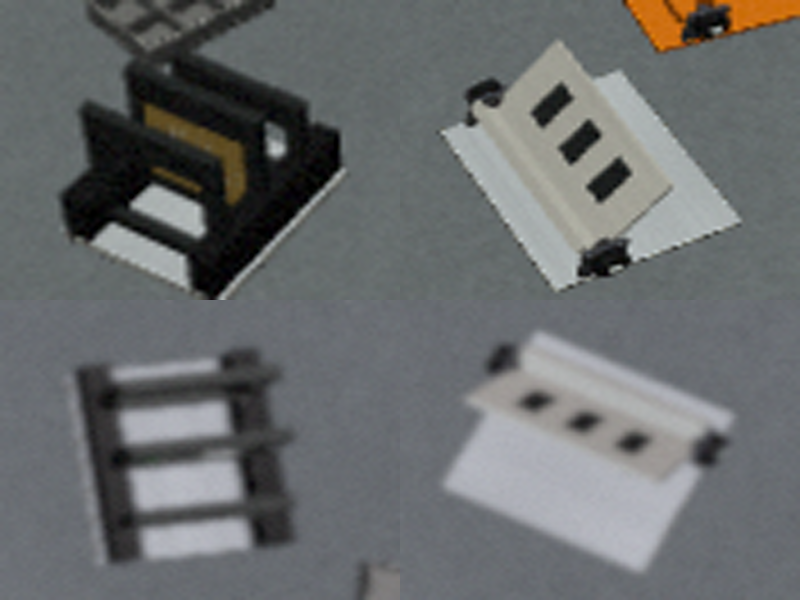

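The board (yellow) is in the middle groove, with empties in front and behind. In the crops the white stand has its ledge side away from the robot. Next I compute rough poses and the camera mount.

```bash
python3 - <<'E'
from h import *
np.set_printoptions(precision=4,suppress=True)
z=load('t0')
P=plane(z,[(174.2,242.6),(217.8,263.4),(238.7,224.1),(195.8,202.6)],.008);print(P,P.mean(0))
print('sizes',np.linalg.norm(P-np.roll(P,-1,0),axis=1))
C=plane(z,[(345.3,239.8),(384.5,234.2)],.118);print('carrier',C,C.mean(0),np.linalg.norm(C[0]-C[1]))
Q=cloud(load('s0'));m=(Q[...,2]>.1)&(Q[...,2]<.125)&(abs(Q[...,0]-.48)<.12)&(abs(Q[...,1]+.2)<.1);print('hi pts',m.sum(),Q[m].mean(0))
o=robot.get_obs();T=np.eye(4);T[:3,:3]=o['ee_rot'];T[:3,3]=o['tool_pos'];print(np.linalg.inv(T)@optics.calibration('wrist')['world_from_camera'],optics.calibration('wrist')['intrinsics'])
# backrest tilt: plane fit in scene cloud within stand
c=P.mean(0);x=(P[2]+P[3]-P[0]-P[1]);x/=np.linalg.norm(x);y=np.array([-x[1],x[0],0]);print('x',x,np.arctan2(x[1],x[0]))
L=np.stack([(Q-c)@x,(Q-c)@y,Q[...,2]],-1);m=(abs(L[...,1])<.06)&(L[...,2]>.045)&(L[...,2]<.1)&(abs(L[...,0])<.07);L=L[m];print(len(L));print(np.polyfit(L[:,2],L[:,0],1), 'origin at +5mm from plate centre')
E
```

```text
[[0.4793 0.3488 0.008 ]
 [0.4135 0.2176 0.008 ]
 [0.5301 0.1539 0.008 ]
 [0.6004 0.2848 0.008 ]] [0.5058 0.2513 0.008 ]
sizes [0.1468 0.1329 0.1486 0.1371]
carrier [[ 0.462  -0.1468  0.118 ]
 [ 0.4743 -0.2554  0.118 ]] [ 0.4682 -0.2011  0.118 ] 0.10938252935549388
hi pts 381 [ 0.4983 -0.1996  0.1126]
[[-0.0015 -0.9593 -0.2825  0.0716]
 [ 1.     -0.0014 -0.0007 -0.0012]
 [ 0.0003 -0.2825  0.9593 -0.1326]
 [ 0.      0.      0.      1.    ]] [[360.8656   0.     281.8211]
 [  0.     360.8656 208.1601]
 [  0.       0.       1.    ]]
x [ 0.8809 -0.4733  0.    ] -0.4929970205713295
752
[-0.7375  0.0647] origin at +5mm from plate centre
```

```bash
python3 -m creep '[{"x":-3.3,"y":-2.65},{"x":-3.3,"y":-2.65},{"x":-3.3,"y":-2.65},{"x":-3.3,"y":-2.65},{"x":-3.3,"y":-2.65},{"x":-3.3,"y":-2.65},{"x":-3.3,"y":-2.65},{"x":-3.3,"y":-2.65},{"x":-3.3,"y":-2.65},{"x":-3.3,"y":-2.65}]'; python3 -m creep '[{"x":-3.3,"y":-2.65},{"x":-3.3,"y":-2.65},{"x":-3.3,"y":-2.65},{"x":-3.3,"y":-2.65},{"x":-3.3,"y":-2.65},{"x":-3.3,"y":-2.65},{"x":-3.3,"y":-2.65},{"x":-3.3,"y":-2.65},{"x":-3.3,"y":-2.65},{"x":-3.3,"y":-2.65}]'; python3 -m creep '[{"rz":0.175},{"rz":0.175},{"rz":0.175},{"rz":0.175},{"rz":0.175},{"rz":0.175},{}]'
python3 - <<'E'
from h import *
snap('wrist','w1')
E
```

```text
validation failed for argument at $[0]...
validation failed for argument at $[0]...
validation failed for argument at $[0]...
```

View pics/w1.png

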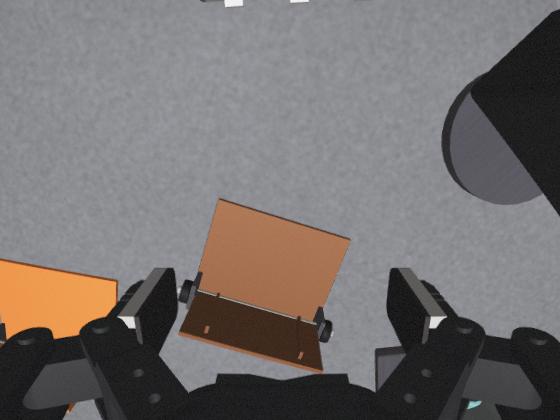

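The picture shows only the start view (brown lookalike at (265,280)). The rows were refused, and probably need all seven keys.

```bash
python3 -m creep '[{"x":-3.3,"y":-2.65,"z":0,"rx":0,"ry":0,"rz":0,"grip":0}]'
```

```text
time: 0.28
tool_pos: [0.246, 0.4927, 0.2418]
ee_rot: [[-0.92, 0.391, -0.0], [0.391, 0.92, 0.001], [0.001, 0.001, -1.0]]
contact_force: [0.5, 0.0, -0.2]
grip_width: 0.0853
finger_force: 0.0
```

```bash
python3 -m creep '[{"x":-3.3,"y":-2.65,"z":0,"rx":0,"ry":0,"rz":0,"grip":0},{"x":-3.3,"y":-2.65,"z":0,"rx":0,"ry":0,"rz":0,"grip":0},{"x":-3.3,"y":-2.65,"z":0,"rx":0,"ry":0,"rz":0,"grip":0},{"x":-3.3,"y":-2.65,"z":0,"rx":0,"ry":0,"rz":0,"grip":0},{"x":-3.3,"y":-2.65,"z":0,"rx":0,"ry":0,"rz":0,"grip":0},{"x":-3.3,"y":-2.65,"z":0,"rx":0,"ry":0,"rz":0,"grip":0},{"x":-3.3,"y":-2.65,"z":0,"rx":0,"ry":0,"rz":0,"grip":0},{"x":-3.3,"y":-2.65,"z":0,"rx":0,"ry":0,"rz":0,"grip":0},{"x":-3.3,"y":-2.65,"z":0,"rx":0,"ry":0,"rz":0,"grip":0},{"x":-3.3,"y":-2.65,"z":0,"rx":0,"ry":0,"rz":0,"grip":0}]' && python3 -m creep '[{"x":-3.3,"y":-2.65,"z":0,"rx":0,"ry":0,"rz":0,"grip":0},{"x":-3.3,"y":-2.65,"z":0,"rx":0,"ry":0,"rz":0,"grip":0},{"x":-3.3,"y":-2.65,"z":0,"rx":0,"ry":0,"rz":0,"grip":0},{"x":-3.3,"y":-2.65,"z":0,"rx":0,"ry":0,"rz":0,"grip":0},{"x":-3.3,"y":-2.65,"z":0,"rx":0,"ry":0,"rz":0,"grip":0},{"x":-3.3,"y":-2.65,"z":0,"rx":0,"ry":0,"rz":0,"grip":0},{"x":-3.3,"y":-2.65,"z":0,"rx":0,"ry":0,"rz":0,"grip":0},{"x":-3.3,"y":-2.65,"z":0,"rx":0,"ry":0,"rz":0,"grip":0},{"x":-3.3,"y":-2.65,"z":0,"rx":0,"ry":0,"rz":0,"grip":0}]' && python3 -m creep '[{"x":0,"y":0,"z":0,"rx":0,"ry":0,"rz":0.175,"grip":0},{"x":0,"y":0,"z":0,"rx":0,"ry":0,"rz":0.175,"grip":0},{"x":0,"y":0,"z":0,"rx":0,"ry":0,"rz":0.175,"grip":0},{"x":0,"y":0,"z":0,"rx":0,"ry":0,"rz":0.175,"grip":0},{"x":0,"y":0,"z":0,"rx":0,"ry":0,"rz":0.175,"grip":0},{"x":0,"y":0,"z":0,"rx":0,"ry":0,"rz":0.175,"grip":0},{"x":0,"y":0,"z":0,"rx":0,"ry":0,"rz":0,"grip":0}]'
python3 - <<'E'
from h import *
snap('wrist','w2')
E
```

```text
time: 1.52
tool_pos: [0.4457, 0.1163, 0.2422]
ee_rot: [[-0.919, 0.394, -0.0], [0.394, 0.919, 0.0], [0.0, 0.0, -1.0]]
contact_force: [1.0, 0.9, 0.4]
grip_width: 0.0855
finger_force: 0.0
time: 2.65
tool_pos: [0.6247, -0.2198, 0.2418]
ee_rot: [[-0.919, 0.394, -0.001], [0.394, 0.919, 0.0], [0.001, 0.0, -1.0]]
contact_force: [1.4, -0.0, 0.3]
grip_width: 0.0855
finger_force: 0.0
time: 3.52
tool_pos: [0.6242, -0.2185, 0.2418]
ee_rot: [[-0.118, 0.993, -0.001], [0.993, 0.118, 0.0], [0.0, -0.001, -1.0]]
contact_force: [0.2, -0.4, -0.1]
grip_width: 0.0855
finger_force: 0.0
```

View pics/w2.png

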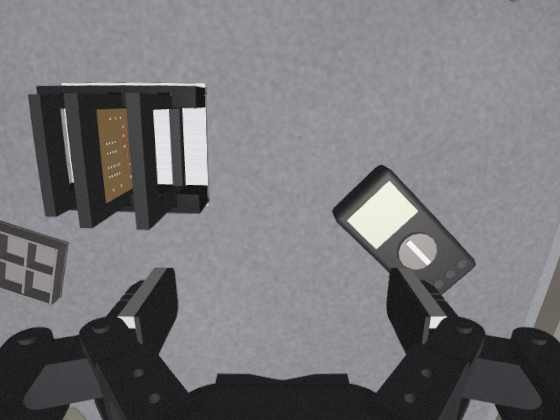

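The wrist view shows three carriers, with top edges at x≈45 (empty), 85 (yellow board with bright solder dots facing right, i.e. world +x) and 140 (empty). The target is the middle one at (85,160), and its solder side is along tool +y.

```bash
python3 - <<'E'
from h import *
np.set_printoptions(precision=4,suppress=True)
z=load('w2')
P=plane(z,[(64,94),(77,94),(78,227),(91,226)],.118);print(P,P.mean(0))
Q=cloud(z);print(Q[150,78],Q[150,40],Q[150,134],Q[100,70],Q[220,84])
E
```

```text
[[ 0.4621 -0.1581  0.118 ]
 [ 0.4718 -0.1573  0.118 ]
 [ 0.4692 -0.2568  0.118 ]
 [ 0.4798 -0.2547  0.118 ]] [ 0.4707 -0.2067  0.118 ]
[ 0.472  -0.1967  0.1186] [ 0.4262 -0.2044  0.0946] [ 0.5142 -0.1922  0.1197] [ 0.4667 -0.1618  0.1183] [ 0.4749 -0.2501  0.119 ]
```

```bash
python3 -m creep '[{"x":0.75,"y":-3.78,"z":0.5,"rx":0,"ry":0,"rz":0,"grip":0.58},{"x":0.75,"y":-3.78,"z":0.5,"rx":0,"ry":0,"rz":0,"grip":0.58},{"x":0.75,"y":-3.78,"z":1,"rx":0,"ry":0,"rz":0,"grip":0.58},{"x":0.73,"y":-3.78,"z":1,"rx":0,"ry":0,"rz":0,"grip":0.58},{"x":0,"y":0,"z":1,"rx":0,"ry":0,"rz":0.042,"grip":0.58},{"x":0,"y":0,"z":0,"rx":0,"ry":0,"rz":0,"grip":0.58},{"x":0,"y":0,"z":0,"rx":0,"ry":0,"rz":0,"grip":0.58}]'
python3 - <<'E'
from h import *
snap('wrist','w3')
E
```

```text
time: 4.45
tool_pos: [0.4715, -0.2068, 0.2027]
ee_rot: [[-0.076, 0.997, 0.001], [0.997, 0.076, -0.0], [-0.001, 0.001, -1.0]]
contact_force: [0.7, -0.3, -0.3]
grip_width: 0.036
finger_force: 0.0
```

View pics/w3.png

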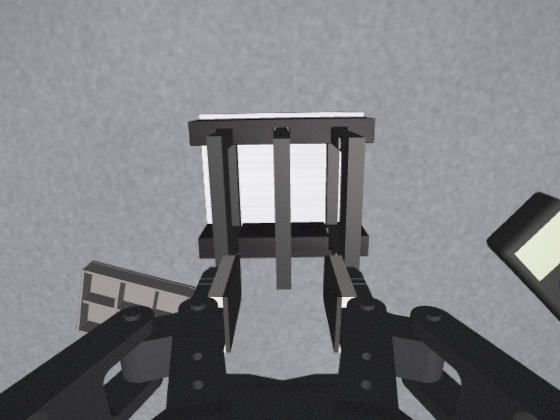

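The carrier's top edge runs from (282,137) to (283,289), midway between the jaws at 225 and 337, so it is centred and aligned. I verify the numbers below.

```bash
python3 - <<'E'
from h import *
np.set_printoptions(precision=4,suppress=True)
z=load('w3')
P=plane(z,[(275,138),(290,138),(275,289),(291,289)],.118);print(P,P.mean(0))
E
```

```text
[[ 0.4633 -0.1572  0.118 ]
 [ 0.4722 -0.1565  0.118 ]
 [ 0.4702 -0.2574  0.118 ]
 [ 0.481  -0.2566  0.118 ]] [ 0.4717 -0.207   0.118 ]
```

```bash
python3 -m creep '[{"x":0,"y":0,"z":2.5,"rx":0,"ry":0,"rz":0,"grip":0.58},{"x":0,"y":0,"z":2.5,"rx":0,"ry":0,"rz":0,"grip":0.58},{"x":0,"y":0,"z":2,"rx":0,"ry":0,"rz":0,"grip":0.58},{"x":0,"y":0,"z":2,"rx":0,"ry":0,"rz":0,"grip":0.58},{"x":0,"y":0,"z":1,"rx":0,"ry":0,"rz":0,"grip":0.58},{"x":0,"y":0,"z":0,"rx":0,"ry":0,"rz":0,"grip":0.58}]' && python3 -m creep '[{"x":0,"y":0,"z":0,"rx":0,"ry":0,"rz":0,"grip":0.8},{"x":0,"y":0,"z":0,"rx":0,"ry":0,"rz":0,"grip":0.85},{"x":0,"y":0,"z":0,"rx":0,"ry":0,"rz":0,"grip":1},{"x":0,"y":0,"z":0,"rx":0,"ry":0,"rz":0,"grip":1},{"x":0,"y":0,"z":0,"rx":0,"ry":0,"rz":0,"grip":1},{"x":0,"y":0,"z":0,"rx":0,"ry":0,"rz":0,"grip":1}]'
```

```text
time: 5.25
tool_pos: [0.4709, -0.2064, 0.1019]
ee_rot: [[-0.075, 0.997, -0.001], [0.997, 0.075, 0.001], [0.001, -0.001, -1.0]]
contact_force: [0.2, 0.3, -0.6]
grip_width: 0.0361
finger_force: 0.0
time: 6.0
tool_pos: [0.4716, -0.2069, 0.1032]
ee_rot: [[-0.074, 0.997, 0.002], [0.997, 0.074, -0.001], [-0.001, 0.002, -1.0]]
contact_force: [-0.0, 0.2, 7.1]
grip_width: 0.009
finger_force: 59.2
```

```bash
python3 -m creep '[{"x":0,"y":0,"z":-0.5,"rx":0,"ry":0,"rz":0,"grip":1},{"x":0,"y":0,"z":-1,"rx":0,"ry":0,"rz":0,"grip":1},{"x":0,"y":0,"z":-2,"rx":0,"ry":0,"rz":0,"grip":1},{"x":0,"y":0,"z":-2,"rx":0,"ry":0,"rz":0,"grip":1},{"x":0,"y":0,"z":-2,"rx":0,"ry":0,"rz":0,"grip":1},{"x":0,"y":0,"z":-2.5,"rx":0,"ry":0,"rz":0,"grip":1},{"x":0,"y":0,"z":-2.5,"rx":0,"ry":0,"rz":0,"grip":1},{"x":0,"y":0,"z":-2.5,"rx":0,"ry":0,"rz":0,"grip":1},{"x":0,"y":0,"z":-1,"rx":0,"ry":0,"rz":0,"grip":1},{"x":0,"y":0,"z":0,"rx":0,"ry":0,"rz":0,"grip":1}]' && python3 -m creep '[{"x":3.6,"y":2.16,"z":0,"rx":0,"ry":0,"rz":0,"grip":1},{"x":3.6,"y":2.16,"z":0,"rx":0,"ry":0,"rz":0,"grip":1},{"x":3.6,"y":2.16,"z":0,"rx":0,"ry":0,"rz":0,"grip":1},{"x":3.6,"y":2.16,"z":0,"rx":0,"ry":0,"rz":0,"grip":1},{"x":3.6,"y":2.16,"z":0,"rx":0,"ry":0,"rz":0,"grip":1},{"x":3.6,"y":2.16,"z":0,"rx":0,"ry":0,"rz":0,"grip":1},{"x":3.6,"y":2.16,"z":0,"rx":0,"ry":0,"rz":0,"grip":1},{"x":3.6,"y":2.16,"z":0,"rx":0,"ry":0,"rz":0,"grip":1},{"x":3.6,"y":2.16,"z":0,"rx":0,"ry":0,"rz":0,"grip":1},{"x":3.6,"y":2.16,"z":0,"rx":0,"ry":0,"rz":0,"grip":1}]' && python3 -m creep '[{"x":0,"y":0,"z":0,"rx":0,"ry":0,"rz":0.1425,"grip":1},{"x":0,"y":0,"z":0,"rx":0,"ry":0,"rz":0.1425,"grip":1},{"x":0,"y":0,"z":0,"rx":0,"ry":0,"rz":0.1425,"grip":1},{"x":0,"y":0,"z":0,"rx":0,"ry":0,"rz":0.1425,"grip":1},{"x":0,"y":0,"z":0,"rx":0,"ry":0,"rz":0,"grip":1},{"x":0,"y":0,"z":0,"rx":0,"ry":0,"rz":0,"grip":1}]'
python3 - <<'E'
from h import *
snap('wrist','w4')
E
```

```text
time: 7.25
tool_pos: [0.4706, -0.2065, 0.2627]
ee_rot: [[-0.074, 0.997, 0.0], [0.997, 0.074, -0.0], [-0.0, 0.0, -1.0]]
contact_force: [0.2, 0.9, -1.4]
grip_width: 0.0087
finger_force: 58.8
time: 8.5
tool_pos: [0.6591, 0.1695, 0.2601]
ee_rot: [[-0.074, 0.997, -0.004], [0.997, 0.074, -0.001], [-0.001, -0.004, -1.0]]
contact_force: [0.2, -0.7, -1.2]
grip_width: 0.0087
finger_force: 58.8
time: 9.25
tool_pos: [0.6591, 0.1684, 0.2612]
ee_rot: [[0.474, 0.881, -0.002], [0.881, -0.474, -0.0], [-0.001, -0.002, -1.0]]
contact_force: [-1.3, -0.6, -1.1]
grip_width: 0.009
finger_force: 58.9
```

View pics/w4.png

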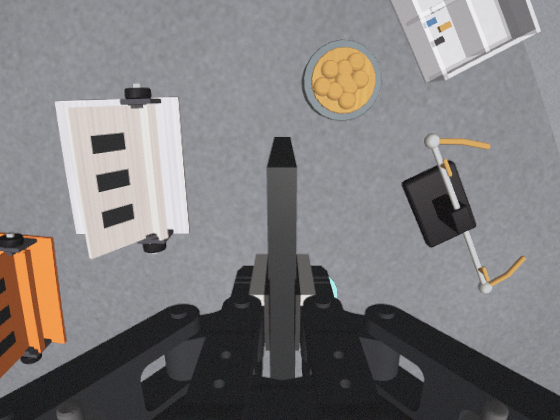

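The stand is at the left of the picture. The plate's front edge runs (179,98)–(189,233), the knobs are at (137,93) and (154,243), and the backrest is at x≈85–135. The carrier hangs straight in the jaws. I measure from this.

```bash
python3 - <<'E'
from h import *
np.set_printoptions(precision=4,suppress=True)
z=load('w4');Q=cloud(z)
P=plane(z,[(179.5,98),(188.5,233)],.008);f=P.mean(0);print('front edge',P,np.linalg.norm(P[0]-P[1]))
y=(P[0]-P[1])/np.linalg.norm(P[0]-P[1]);x=np.array([y[1],-y[0],0]);print('x',x,'angle',np.arctan2(x[1],x[0]))
h=f-.033*x;h[2]=.032;print('hinge from plate edge',h, 'from w4; top est [.5366 .2347]')
L=np.stack([(Q-h)@x,(Q-h)@y,Q[...,2]-.032],-1)
R=np.zeros(Q.shape[:2],bool);R[90:260,60:200]=1
m=R&(abs(L[...,1])<.06)&(L[...,2]>.012)&(L[...,2]<.08)&(L[...,0]<.0)
A=L[m];p=np.polyfit(A[:,2],A[:,0],1)
for _ in range(3):
    r=A[:,0]-np.polyval(p,A[:,2]);A2=A[abs(r)<.006];p=np.polyfit(A2[:,2],A2[:,0],1)
print('backrest',len(A),len(A2),p,'tilt',np.arctan(-p[0]),'zmax',A2[:,2].max(), 'ymin/max of back',L[R&(L[...,2]>.03)][:,1].min(),L[R&(L[...,2]>.03)][:,1].max())
# height profile along a centre scan row
for u in range(80,192,3): print(u,L[165,u])
np.set_printoptions(precision=3)
c=cv2.resize(z['p'][80:260,40:210,::-1],(566,600),interpolation=cv2.INTER_CUBIC);cv2.imwrite('pics/c4.png',c)
E
```

```text
front edge [[0.6017 0.2853 0.008 ]
 [0.5304 0.1549 0.008 ]] 0.14863234240239281
x [ 0.8773 -0.48    0.    ] angle -0.5006121005297166
hinge from plate edge [0.5371 0.236  0.032 ] from w4; top est [.5366 .2347]
backrest 7562 7560 [-0.6178  0.0008] tilt 0.5534164011054018 zmax 0.06384832348818334 ymin/max of back -0.06843427466128935 0.06975930276945005
80 [-0.0361  0.0184  0.0586]
83 [-0.0341  0.0182  0.0572]
86 [-0.0328  0.0177  0.0547]
89 [-0.0314  0.0173  0.0523]
92 [-0.0303  0.0168  0.049 ]
95 [-0.0289  0.0163  0.0464]
98 [0.1393 0.0698 0.3617]
101 [-0.0258  0.0154  0.0415]
104 [-0.0246  0.0149  0.0382]
107 [-0.0221  0.0147  0.0375]
110 [-0.0203  0.0143  0.0352]
113 [-0.019   0.0138  0.032 ]
116 [-0.0184  0.0129  0.027 ]
119 [-0.0164  0.0126  0.025 ]
122 [-0.0139  0.0124  0.024 ]
125 [-0.013   0.0116  0.0192]
128 [-0.0106  0.0113  0.0178]
131 [-0.0088  0.0108  0.0152]
134 [-0.0069  0.0103  0.0123]
137 [-0.0053  0.0097  0.0087]
140 [-0.0034  0.0092  0.0059]
143 [-0.0018  0.0086  0.002 ]
146 [0.0012 0.0085 0.0017]
149 [0.0055 0.009  0.0048]
152 [0.0128 0.011  0.0164]
155 [0.0148 0.0105 0.0136]
158 [0.0166 0.01   0.0102]
161 [ 0.0085  0.0044 -0.0225]
164 [ 0.0116  0.0042 -0.0233]
167 [ 0.0148  0.0042 -0.0236]
170 [ 0.018   0.0041 -0.0238]
173 [ 0.0213  0.0042 -0.0237]
176 [ 0.0249  0.0043 -0.0229]
179 [ 0.0279  0.0041 -0.0239]
182 [ 0.0313  0.0042 -0.0236]
185 [ 0.0324  0.0028 -0.0315]
188 [ 0.0361  0.0031 -0.0302]
191 [ 0.0393  0.003  -0.0308]
```

View pics/c4.png

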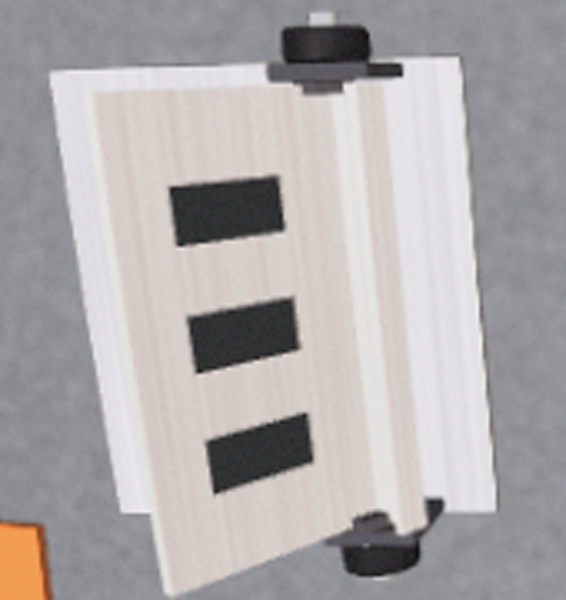

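```bash
cat >> h.py <<'E'
H=np.array([.5371,.236,.032]);X=np.array([.8773,-.48,0]);Y=np.array([.48,.8773,0]);t=.553
def rep(a=.095,n=5):
    o=robot.get_obs();R=o['ee_rot'];p=o['tool_pos'];f=p+a*R[:,2]-H
    nn=np.cos(t)*X+np.sin(t)*np.array([0,0,1]);b=-np.sin(t)*X+np.cos(t)*np.array([0,0,1])
    c=-R[:,2];tilt=np.arctan2(-c@X,c[2]);d=tilt-t
    print('t',round(o['time'],2),'tilt',round(tilt,3),'roll',round(c@Y,4),'yaw',round(R[:,1]@Y,4),'foot n,y,b mm',np.round([f@nn*1e3,f@Y*1e3,f@b*1e3],1),'low',round((f@b-.005*abs(np.sin(d)))*1e3,1),'F n,y,b',np.round([o['contact_force']@nn,o['contact_force']@Y,o['contact_force']@b],1),'T',np.round(o['ft_torque'],2))
E
python3 -m creep '[{"x":0.07,"y":0,"z":0,"rx":-0.15,"ry":0,"rz":0.007,"grip":1},{"x":0,"y":0,"z":0,"rx":-0.15,"ry":0,"rz":0,"grip":1},{"x":0,"y":0,"z":0,"rx":-0.15,"ry":0,"rz":0,"grip":1},{"x":0,"y":0,"z":0,"rx":0,"ry":0,"rz":0,"grip":1},{"x":0,"y":0,"z":0,"rx":0,"ry":0,"rz":0,"grip":1}]'; python3 -c 'from h import *;rep()'
```

```text
time: 9.93
tool_pos: [0.6606, 0.1694, 0.2629]
ee_rot: [[0.482, 0.789, 0.381], [0.876, -0.434, -0.208], [0.001, 0.434, -0.901]]
contact_force: [0.9, 0.1, -1.2]
grip_width: 0.009
finger_force: 59.2
t 9.93 tilt 0.449 roll -0.0002 yaw -0.0021 foot n,y,b mm [230.8   0.9  28.3] low 27.8 F n,y,b [-0.   0.5 -1.4] T [0.14 0.25 0.01]
```

```bash
python3 -m creep '[{"x":0,"y":-3.7,"z":0.33,"rx":0,"ry":0,"rz":0,"grip":1},{"x":0,"y":-3.7,"z":0.33,"rx":0,"ry":0,"rz":0,"grip":1},{"x":0,"y":-3.7,"z":0.33,"rx":0,"ry":0,"rz":0,"grip":1},{"x":0,"y":-3.7,"z":0.33,"rx":0,"ry":0,"rz":0,"grip":1},{"x":0,"y":-3.7,"z":0.33,"rx":0,"ry":0,"rz":0,"grip":1},{"x":0,"y":-2.7,"z":0.33,"rx":0,"ry":0,"rz":0,"grip":1},{"x":0,"y":0,"z":0,"rx":0,"ry":0,"rz":0,"grip":1},{"x":0,"y":0,"z":0,"rx":0,"ry":0,"rz":0,"grip":1}]'; python3 -c 'from h import *;rep();snap("wrist","w5");snap("scene","s5");rep()'
```

```text
time: 10.92
tool_pos: [0.5026, 0.2575, 0.1532]
ee_rot: [[0.483, 0.788, 0.383], [0.876, -0.435, -0.209], [0.002, 0.436, -0.9]]
contact_force: [0.3, 0.6, -1.5]
grip_width: 0.0089
finger_force: 59.2
t 10.93 tilt 0.451 roll -0.0008 yaw -0.0039 foot n,y,b mm [19.5  2.4 30. ] low 29.5 F n,y,b [-0.8  0.7 -1.2] T [0.11 0.26 0.01]
t 11.03 tilt 0.451 roll -0.0008 yaw -0.0046 foot n,y,b mm [19.5  2.  30.1] low 29.6 F n,y,b [ 0.1 -0.7 -0.9] T [ 0.12  0.28 -0.04]
```

```bash
python3 - <<'E'
from h import *
a=cv2.imread('pics/s5.png')[150:285,270:450];b=cv2.imread('pics/w5.png')
cv2.imwrite('pics/c5.png',np.hstack([cv2.resize(a,(480,360),interpolation=cv2.INTER_CUBIC),cv2.resize(b,(320,240)).__class__(0) if 0 else cv2.copyMakeBorder(cv2.resize(b,(320,240)),0,120,0,0,cv2.BORDER_CONSTANT)]))
E
```

```text
(no output)
```

View pics/c5.png

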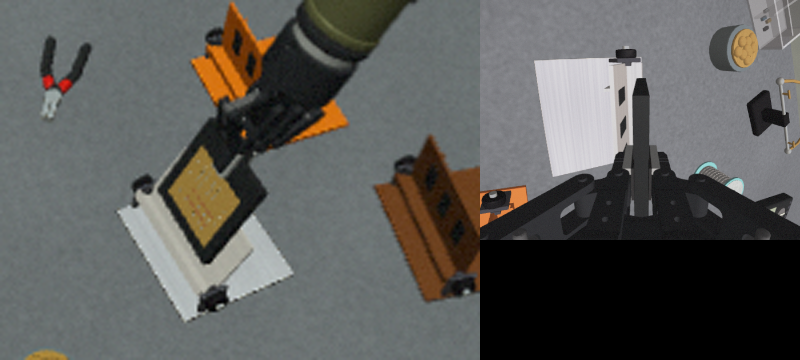

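The carrier hangs over the ledge between the knobs with its solder side (bright dots) facing out. In the scene crop it is at about (210,190) and centred. I go down to just above the ledge.

```bash
python3 -m creep '[{"x":-0.1,"y":-0.5,"z":0,"rx":0,"ry":0,"rz":0,"grip":1},{"x":-0.1,"y":-0.5,"z":0,"rx":0,"ry":0,"rz":0,"grip":1},{"x":0,"y":0,"z":0.7,"rx":0,"ry":0,"rz":0,"grip":1},{"x":0,"y":0,"z":0.7,"rx":0,"ry":0,"rz":0,"grip":1},{"x":0,"y":0,"z":0.6,"rx":0,"ry":0,"rz":0,"grip":1},{"x":0,"y":0,"z":0.5,"rx":0,"ry":0,"rz":0,"grip":1},{"x":0,"y":0,"z":0,"rx":0,"ry":0,"rz":0,"grip":1},{"x":0,"y":0,"z":0,"rx":0,"ry":0,"rz":0,"grip":1}]'; python3 -c 'from h import *;rep()'
```

```text
time: 12.02
tool_pos: [0.501, 0.2543, 0.1255]
ee_rot: [[0.482, 0.789, 0.381], [0.876, -0.434, -0.209], [0.0, 0.435, -0.9]]
contact_force: [0.0, -0.4, -1.3]
grip_width: 0.0091
finger_force: 59.2
t 12.03 tilt 0.45 roll 0.0006 yaw -0.0024 foot n,y,b mm [ 4.9 -1.3  6.3] low 5.8 F n,y,b [-0.5 -0.3 -1.2] T [-0.    0.12  0.01]
```

```bash
python3 -m creep '[{"x":0.1,"y":0.25,"z":0,"rx":0,"ry":0,"rz":0,"grip":1},{"x":0,"y":0,"z":0.1,"rx":0,"ry":0,"rz":0,"grip":1},{"x":0,"y":0,"z":0.1,"rx":0,"ry":0,"rz":0,"grip":1},{"x":0,"y":0,"z":0,"rx":0,"ry":0,"rz":0,"grip":1}]' >/dev/null; python3 -c 'from h import *;rep()'; python3 -m creep '[{"x":0,"y":0,"z":0.1,"rx":0,"ry":0,"rz":0,"grip":1},{"x":0,"y":0,"z":0,"rx":0,"ry":0,"rz":0,"grip":1}]' >/dev/null; python3 -c 'from h import *;rep()'; python3 -m creep '[{"x":0,"y":0,"z":0.1,"rx":0,"ry":0,"rz":0,"grip":1},{"x":0,"y":0,"z":0,"rx":0,"ry":0,"rz":0,"grip":1}]' >/dev/null; python3 -c 'from h import *;rep()'
```

```text
t 12.53 tilt 0.45 roll 0.0008 yaw -0.0023 foot n,y,b mm [ 6.9 -0.4  4. ] low 3.5 F n,y,b [-2.   0.6 -1.2] T [ 0.15  0.23 -0.02]
t 12.78 tilt 0.45 roll 0.0008 yaw -0.0022 foot n,y,b mm [ 6.8 -0.4  3. ] low 2.5 F n,y,b [-0.2 -0.7 -0.7] T [ 0.16  0.26 -0.01]
t 13.03 tilt 0.45 roll 0.0007 yaw -0.0023 foot n,y,b mm [ 6.8 -0.4  2. ] low 1.5 F n,y,b [-1.   0.6 -0.1] T [0.17 0.23 0.05]
```

```bash
python3 -m creep '[{"x":0,"y":0,"z":0.05,"rx":0,"ry":0,"rz":0,"grip":1},{"x":0,"y":0,"z":0,"rx":0,"ry":0,"rz":0,"grip":1}]' >/dev/null; python3 -c 'from h import *;rep()'; python3 -m creep '[{"x":0,"y":0,"z":0.05,"rx":0,"ry":0,"rz":0,"grip":1},{"x":0,"y":0,"z":0,"rx":0,"ry":0,"rz":0,"grip":1}]' >/dev/null; python3 -c 'from h import *;rep()'; python3 -m creep '[{"x":0,"y":0,"z":0.05,"rx":0,"ry":0,"rz":0,"grip":1},{"x":0,"y":0,"z":0,"rx":0,"ry":0,"rz":0,"grip":1}]' >/dev/null; python3 -c 'from h import *;rep()'
```

```text
t 13.28 tilt 0.45 roll 0.0006 yaw -0.0024 foot n,y,b mm [ 6.8 -0.3  1.5] low 1.0 F n,y,b [-0.8 -0.5  0.1] T [0.23 0.3  0.01]
t 13.53 tilt 0.45 roll 0.0004 yaw -0.0023 foot n,y,b mm [ 6.7 -0.3  1.1] low 0.6 F n,y,b [-0.4  0.4 -0.8] T [0.12 0.27 0.02]
t 13.78 tilt 0.45 roll 0.0004 yaw -0.0024 foot n,y,b mm [ 6.8 -0.3  0.9] low 0.4 F n,y,b [-0.2 -1.7  4.7] T [ 0.04  0.43 -0.09]
```

Foot contact felt (about 5 N along the backrest direction). Now I tilt back about the foot until the backrest is felt.

```bash
python3 -m creep '[{"x":0,"y":-0.19,"z":0,"rx":-0.02,"ry":0,"rz":0,"grip":1},{"x":0,"y":-0.19,"z":0.01,"rx":-0.02,"ry":0,"rz":0,"grip":1},{"x":0,"y":0,"z":0,"rx":0,"ry":0,"rz":0,"grip":1}]' >/dev/null; python3 -c 'from h import *;rep()'; python3 -m creep '[{"x":0,"y":-0.19,"z":0.01,"rx":-0.02,"ry":0,"rz":0,"grip":1},{"x":0,"y":0,"z":0,"rx":0,"ry":0,"rz":0,"grip":1}]' >/dev/null; python3 -c 'from h import *;rep()'; python3 -m creep '[{"x":0,"y":-0.095,"z":0.005,"rx":-0.01,"ry":0,"rz":0,"grip":1},{"x":0,"y":0,"z":0,"rx":0,"ry":0,"rz":0,"grip":1}]' >/dev/null; python3 -c 'from h import *;rep()'
```

```text
t 14.15 tilt 0.49 roll 0.0006 yaw -0.0012 foot n,y,b mm [ 6.6 -0.3  0.8] low 0.5 F n,y,b [-0.2 -1.9  4.6] T [-0.05  0.28 -0.17]
t 14.4 tilt 0.51 roll 0.0007 yaw -0.0018 foot n,y,b mm [ 6.7 -0.3  0.7] low 0.5 F n,y,b [ 0.8 -2.2  6. ] T [-0.04  0.36 -0.16]
t 14.65 tilt 0.52 roll 0.0008 yaw -0.0022 foot n,y,b mm [ 6.7 -0.4  0.6] low 0.5 F n,y,b [-0.6 -2.3  7.3] T [ 0.05  0.45 -0.1 ]
```

```bash
python3 -m creep '[{"x":0,"y":-0.145,"z":-0.015,"rx":-0.01,"ry":0,"rz":0,"grip":1},{"x":0,"y":0,"z":0,"rx":0,"ry":0,"rz":0,"grip":1}]' >/dev/null; python3 -c 'from h import *;rep()'; python3 -m creep '[{"x":0,"y":-0.145,"z":0,"rx":-0.01,"ry":0,"rz":0,"grip":1},{"x":0,"y":0,"z":0,"rx":0,"ry":0,"rz":0,"grip":1}]' >/dev/null; python3 -c 'from h import *;rep()'
```

```text
t 14.9 tilt 0.531 roll 0.0009 yaw -0.0018 foot n,y,b mm [ 6.4 -0.4  0.7] low 0.5 F n,y,b [ 0.3 -2.2  5.6] T [-0.15  0.16 -0.19]
t 15.15 tilt 0.541 roll 0.0009 yaw -0.0019 foot n,y,b mm [ 6.2 -0.3  0.7] low 0.6 F n,y,b [ 1.4 -2.4  6.2] T [-0.22  0.01 -0.2 ]
```

```bash
python3 -m creep '[{"x":0,"y":-0.12,"z":-0.005,"rx":-0.01,"ry":0,"rz":0,"grip":1},{"x":0,"y":0,"z":0,"rx":0,"ry":0,"rz":0,"grip":1}]' >/dev/null; python3 -c 'from h import *;rep()'; python3 -m creep '[{"x":0,"y":-0.08,"z":-0.005,"rx":-0.007,"ry":0,"rz":0,"grip":1},{"x":0,"y":0,"z":0,"rx":0,"ry":0,"rz":0,"grip":1}]' >/dev/null; python3 -c 'from h import *;rep()'
```

```text
t 15.4 tilt 0.551 roll 0.0008 yaw -0.0017 foot n,y,b mm [ 5.9 -0.2  0.7] low 0.7 F n,y,b [ 2.9 -2.6  3.6] T [-0.27 -0.1  -0.22]
t 15.65 tilt 0.558 roll 0.0008 yaw -0.0016 foot n,y,b mm [ 5.9 -0.2  0.7] low 0.7 F n,y,b [ 3.  -1.5  4.4] T [-0.41 -0.22 -0.19]
```

```bash
python3 -m creep '[{"x":0,"y":-0.095,"z":0,"rx":-0.01,"ry":0,"rz":0,"grip":1},{"x":0,"y":0,"z":0,"rx":0,"ry":0,"rz":0,"grip":1}]' >/dev/null; python3 -c 'from h import *;rep()'; python3 -m creep '[{"x":0,"y":-0.05,"z":0,"rx":-0.005,"ry":0,"rz":0,"grip":1},{"x":0,"y":0,"z":0,"rx":0,"ry":0,"rz":0,"grip":1}]' >/dev/null; python3 -c 'from h import *;rep()'
```

```text
t 15.9 tilt 0.569 roll 0.0007 yaw -0.0006 foot n,y,b mm [ 6.4 -0.1  0.8] low 0.7 F n,y,b [ 4.6 -1.6  4.2] T [-0.63 -0.41  0.07]
t 16.15 tilt 0.575 roll 0.0007 yaw -0.0004 foot n,y,b mm [ 6.6 -0.1  0.8] low 0.7 F n,y,b [ 5.8 -2.5  3.8] T [-0.71 -0.37  0.1 ]
```

```bash
python3 - <<'E'
from h import *
snap('wrist','w6');rep()
c=cv2.imread('pics/w6.png')[60:260,170:400];cv2.imwrite('pics/c6.png',cv2.resize(c,(690,600),interpolation=cv2.INTER_CUBIC))
E
```

```text
t 16.2 tilt 0.575 roll 0.0007 yaw -0.0005 foot n,y,b mm [ 6.6 -0.1  0.8] low 0.7 F n,y,b [ 4.9 -1.6  4.4] T [-0.73 -0.33  0.11]
```

View pics/c6.png

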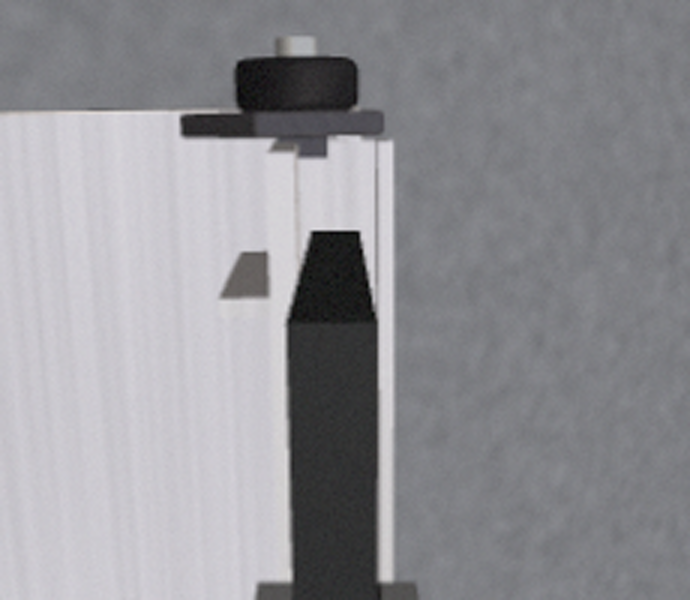

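The crop shows the carrier's end face (288–377,322 → 312–360,232). Its back line passes the backrest's top edge (x≈298) with no visible gap. So the upper contact is real, and the foot still stands about 1.5 mm off the backrest. I swing the foot back about the upper contact.

```bash
python3 -m creep '[{"x":0,"y":0.012,"z":0,"rx":0.005,"ry":0,"rz":0,"grip":1},{"x":0,"y":0.012,"z":0,"rx":0.005,"ry":0,"rz":0,"grip":1},{"x":0,"y":0,"z":0,"rx":0,"ry":0,"rz":0,"grip":1}]' >/dev/null; python3 -c 'from h import *;rep()'; python3 -m creep '[{"x":0,"y":0.012,"z":0,"rx":0.005,"ry":0,"rz":0,"grip":1},{"x":0,"y":0,"z":0,"rx":0,"ry":0,"rz":0,"grip":1}]' >/dev/null; python3 -c 'from h import *;rep()'
```

```text
t 16.57 tilt 0.565 roll 0.0008 yaw -0.0013 foot n,y,b mm [ 6.1 -0.1  0.7] low 0.7 F n,y,b [ 6.  -2.5  3.5] T [-0.75 -0.49 -0.  ]
t 16.82 tilt 0.56 roll 0.0008 yaw -0.0014 foot n,y,b mm [ 5.8 -0.1  0.7] low 0.7 F n,y,b [ 5.4 -2.9  3.6] T [-0.72 -0.53 -0.06]
```

Both contacts are gentle (about 5 N and 5 N). Release slowly.

```bash
python3 -m creep '[{"x":0,"y":0,"z":0,"rx":0,"ry":0,"rz":0,"grip":0.88},{"x":0,"y":0,"z":0,"rx":0,"ry":0,"rz":0,"grip":0.87},{"x":0,"y":0,"z":0,"rx":0,"ry":0,"rz":0,"grip":0.86},{"x":0,"y":0,"z":0,"rx":0,"ry":0,"rz":0,"grip":0.85},{"x":0,"y":0,"z":0,"rx":0,"ry":0,"rz":0,"grip":0.83}]'; python3 -c 'from h import *;rep()'; python3 -m creep '[{"x":0,"y":0,"z":0,"rx":0,"ry":0,"rz":0,"grip":0.8},{"x":0,"y":0,"z":0,"rx":0,"ry":0,"rz":0,"grip":0.75},{"x":0,"y":0,"z":0,"rx":0,"ry":0,"rz":0,"grip":0.7},{"x":0,"y":0,"z":0,"rx":0,"ry":0,"rz":0,"grip":0.66},{"x":0,"y":0,"z":0,"rx":0,"ry":0,"rz":0,"grip":0.66}]'; python3 -c 'from h import *;rep();snap("wrist","w7")
c=cv2.imread("pics/w7.png")[60:360,120:440];cv2.imwrite("pics/c7.png",cv2.resize(c,(640,600)))'
```

```text
time: 17.45
tool_pos: [0.4952, 0.2587, 0.1148]
ee_rot: [[0.482, 0.744, 0.462], [0.876, -0.41, -0.254], [0.001, 0.527, -0.85]]
contact_force: [-0.1, -0.5, -0.6]
grip_width: 0.0143
finger_force: 0.0
t 17.45 tilt 0.556 roll 0.0007 yaw -0.0024 foot n,y,b mm [ 3.2 -0.3  0.5] low 0.5 F n,y,b [-0.1 -0.5 -0.6] T [0.13 0.2  0.  ]
time: 18.08
tool_pos: [0.4958, 0.2584, 0.1154]
ee_rot: [[0.482, 0.744, 0.463], [0.876, -0.409, -0.254], [0.001, 0.529, -0.849]]
contact_force: [0.1, 0.6, 0.6]
grip_width: 0.0288
finger_force: 0.0
t 18.07 tilt 0.557 roll 0.0008 yaw -0.0023 foot n,y,b mm [ 4.2 -0.3  0.7] low 0.7 F n,y,b [0.1 0.5 0.6] T [ 0.13  0.26 -0.02]
```

View pics/c7.png

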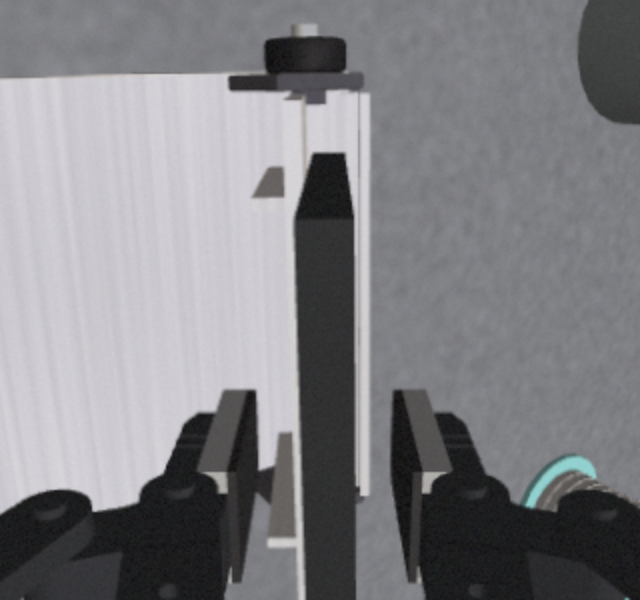

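The carrier stands leaning on the backrest (top edge x≈297–353) and the jaws are clear on both sides (≈255 and ≈395). I withdraw straight back along the tool axis.

```bash
python3 -m creep '[{"x":0,"y":0,"z":-0.5,"rx":0,"ry":0,"rz":0,"grip":0.66},{"x":0,"y":0,"z":-1,"rx":0,"ry":0,"rz":0,"grip":0.66},{"x":0,"y":0,"z":-2,"rx":0,"ry":0,"rz":0,"grip":0.66},{"x":0,"y":0,"z":-3,"rx":0,"ry":0,"rz":0,"grip":0.66},{"x":0,"y":0,"z":-3,"rx":0,"ry":0,"rz":0,"grip":0.66},{"x":0,"y":0,"z":-3,"rx":0,"ry":0,"rz":0,"grip":0.66},{"x":0,"y":0,"z":0,"rx":0,"ry":0,"rz":0,"grip":0.66},{"x":0,"y":0,"z":0,"rx":0,"ry":0,"rz":0,"grip":0.66},{"x":0,"y":0,"z":0,"rx":0,"ry":0,"rz":0,"grip":0.66}]'; python3 - <<'E'
from h import *
snap('scene','s8')
z=load('s8');Q=cloud(z);L=np.stack([(Q-H)@X,(Q-H)@Y,Q[...,2]-.032],-1)
R=z['p'].astype(int);m=(L[...,2]>.02)&(L[...,2]<.115)&(abs(L[...,1])<.08)&(L[...,0]<.02)&(L[...,0]>-.065)&((R.max(-1)<90)|(R[...,0]-R[...,2]>40))
A=L[m];p=np.polyfit(A[:,2],A[:,0],1);print(len(A),p,'tilt',np.arctan(-p[0]),'y',np.percentile(A[:,1],[2,98]),'zmax',A[:,2].max())
a=cv2.imread('pics/s8.png')[130:310,150:450];cv2.imwrite('pics/c8.png',cv2.resize(a,(800,480),interpolation=cv2.INTER_CUBIC))
E
```

```text
time: 19.25
tool_pos: [0.4376, 0.2894, 0.2205]
ee_rot: [[0.482, 0.744, 0.462], [0.876, -0.409, -0.256], [-0.002, 0.528, -0.849]]
contact_force: [0.5, -1.2, -0.1]
grip_width: 0.0292
finger_force: 0.0
1075 [-0.64345577  0.01273083] tilt 0.5717609432818738 y [-0.04464728  0.05260334] zmax 0.10323945270944604
```

View pics/c8.png

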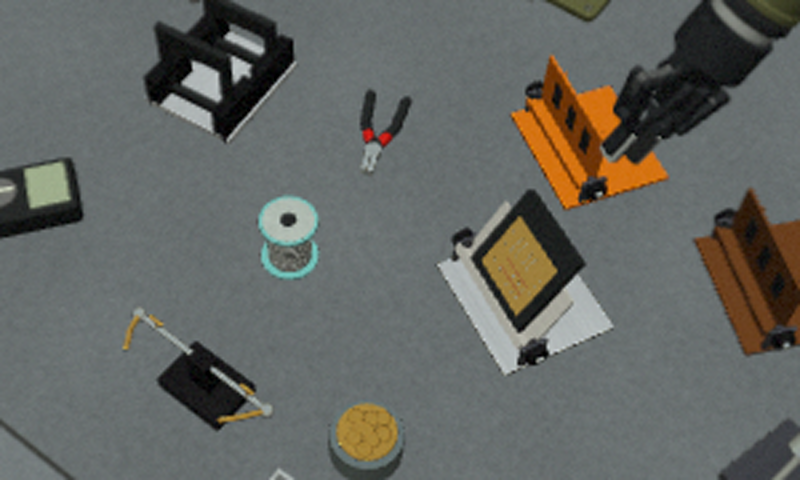

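The carrier leans flush and centred on the white stand at (525,260), solder side out. Both empties are still in the rack and the robot is clear.

```bash
python3 -c 'from rig import order;print(order.hand_in())'
```

```text
the job is handed in; nothing more can be done
None
```

The carrier with the soldered board is on the ledge of the white stand, within about 4 mm of the middle, solder side out and leaning on the backrest (tilt about 0.55 rad). I felt about 5 N on both ledge and backrest before letting go, the last picture showed nothing else disturbed, and I handed the job in at about 19 s; no verdict was returned.

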